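Post the spent tape roll through the flap of the scrap box

TASK

Post the roll of black tape that lies on the sill of the blue scrap box: with the gripper open astride the roll, push the orange self-closing flap open with one finger and, while that finger holds it open, push the roll through with the other finger until it drops into the box. Do not grip, squeeze or lift the roll and do not shove the flap open with it; at the end come out so that the flap swings fully shut by itself, and leave everything else where it stands.

Things in the scene. Friction and masses are not known exactly. Their poses are not given: they have to be found in the camera images.
- drop_box: Fixed blue scrap box. Origin: on the counter, under the middle of the sill's inner edge, where the flap stands; x points along the lane into the box, y to the left looking in, z up; its turn about z varies. All mm below are in this frame. Over the bin, the front opening at x 0 (y -68 to 46, z 68 to 106) is filled by the flap.
- sill_edge (a point): Middle of the sill's inner edge, on its top (0, 0, 68). White sill: x -165 to 0, y -46 to 46, flat top at z 68; two black guide rails, 12 high (to z 80), leave a lane 66 wide (y -33 to 33) in which the roll lies. Past this edge the bin is open below: the roll drops when its centre has passed it.
- slot_end (a point): Closed end of the finger slot, on top of the cover (116, 0, 110). The cover, 4 thick with its top at z 110, spans x -6 to 137, y -78 to 55, but for this slot, 52 wide (y -26 to 26) and open at the front (x -6): fingers pointing down go along the lane and on through the slot, tips just above sill height.
- bin_floor (a point): Middle of the bin's inner floor (65, -12, 6). The bin inside spans x 0 to 131, y -70 to 47.
- roll_center (a point): Centre, half-way up, of the roll of black tape: a flat ring 55 mm across, 19 mm high, about 50 g, lying flat on the sill; its centre starts 78 to 108 mm before the sill's inner edge, within 5 mm of the middle of the lane. It slides easily (under 1 N).
- flap (a joint): Orange upright flap, 4 thick, 107 long, 31 high (z 71 to 102), hinged on a vertical pin at its left end; free end at y -65. Value in rad: 0 shut, grows as it swings into the box (counter-clockwise from above), stop at 1.6. A spring shuts it: 1 N in mid lane near shut, 2 N wide open. A finger more than 95 mm past x 0 slips off its end and it springs back behind the finger.
- flap_hinge (a point): Middle of the flap's hinge pin (3, 42, 87.5 in the box frame, mm).
- bulb: White reflector bulb standing on the counter, 51 mm across, 58 high; origin at the underside. Leave alone.
- carton: Small blue and white lamp carton, 56 x 56 x 66 mm; origin at the underside. Leave alone.
- terminals: White terminal strip, 19 x 66 x 16 mm; origin at the underside. Leave alone.
- driver: Screwdriver with a blue handle, 182 mm long along its x; origin at the underside of its middle. Leave alone.
- tester: Red voltage tester, 150 mm long along its y; origin at the underside of its middle. Leave alone.
- tape_roll: The same roll of tape as a body; origin at the centre of its underside.
Things that resemble listed ones, but are neither listed nor needed, are in the scene too. Leave any white look-alike of the tape_roll alone.

How it is judged (in metres and radians):
On the way, in this order (a step that is already met when the one before it is completed fails the run):
1. a finger pushes the flap well open while the roll is still outside (value of joint flap above 0.4 rad and contact force between the fingers and flap above 0.05 N and x of roll_center in the frame of drop_box below -0.005 m), for 0.1 s.
2. the roll's centre passes the sill's edge while a finger holds the flap open (value of joint flap above 0.4 rad and contact force between the fingers and flap above 0.05 N and x of roll_center in the frame of drop_box above 0 m), for 0.02 s.
At the end, for the whole second after the job is handed in: The roll lies at rest inside the bin, its centre below the sill (less than 55 mm over the counter), and the flap has swung shut by itself (within 0.08 rad) (x of roll_center in the frame of drop_box between 0 and 0.131 m and y of roll_center in the frame of drop_box between -0.07 and 0.047 m and z of roll_center in the frame of drop_box below 0.055 m and linear speed of tape_roll below 0.02 m/s and value of joint flap below 0.08 rad); the robot touches nothing.
It fails at once if the roll is lifted more than 15 mm off the sill (height (world z) of roll_center above 0.0925 m).
It fails at once if the roll is gripped or squeezed (more than 15 N from the fingers) (contact force between the fingers and tape_roll above 15 N).
It fails at once if the roll is used to shove the nearly shut flap (contact force between tape_roll and flap above 0.3 N and value of joint flap below 0.35 rad and x of roll_center in the frame of drop_box below 0 m).
It fails at once if another thing is pushed more than 20 mm from its place (distance of any of bulb, carton, terminals, driver, tester from where it was at the start of the episode above 0.02 m).
It also fails if it takes over 35 s, if anything falls off the work surface, if the arm or the gripper's body presses on something with over 40 N, if the wrist force passes 120 N, or if a joint passes its speed limit or range.

ROBOT

A 6-joint arm with a two-finger parallel gripper is mounted at the origin on a cart in front of the work surface, level with it; the furniture and walls round the work are solid. World frame = base frame: x ahead of the robot, y to its left, z up, the work surface at z = 0. Lengths are in mm, angles in rad, forces in N, time in s.
With the tool pointing down it reaches from about 275 to 825 mm from the base axis. Payload 5.2 kg.
Tool frame: the origin (TCP) lies at the very end of the fingers, on their centre line; the grasp point (between the pads) lies 19 mm behind it; z points along the fingers, y is the direction in which the jaws open and shut (so a half turn about z gives the same grasp; the last joint's range is limited). The gripper opens to 93 mm and grips with 3 to 60 N. Pads are 15 mm wide; open, the fingers measure 128 mm over their backs; the gripper's body (75 mm by 188 mm) begins 65 mm behind the grasp point.
Start: joints at [0.934, 0.259, 1.535, -0, 1.348, -0.203], TCP at [231.157, 499.071, 218.653] pointing down, gripper open.
Joint ranges: [-3.14, 3.14], [-0.91, 2.08], [0.19, 2.58], [-1.22, 4.36], [0.22, 2.71], [-3.12, 3.12]. Speed limits (rad/s): [2.57, 2.57, 3.14, 3.14, 3.14, 3.14].

INTERFACE

Orientations are given as [roll, pitch, yaw] about the fixed x, y, z axes, in that order (R = Rz(yaw) Ry(pitch) Rx(roll)).
In Python, from bench import robot gives the robot as it stands. The module is installed in compiled form; this text tells all that it offers. Calls block until the motion is done:
- robot.move_ptp(position, orientation): joint-space move of the TCP to a pose.
- robot.move_linear(position, ori=None, speed=150, f_stop=None): straight line of the TCP; ori=None keeps the orientation; speed is the mean speed in mm/s. With f_stop (N) it stops when the force on the tool has changed by that much, and returns True; else False.
- robot.move_j(angles): joint-space move.
- robot.move_gripper(opening): opening from 0.0 (shut) to 1.0 (fully open); the grip force is fixed at half the most; returns when the fingers have stopped.
- robot.sleep(seconds).
- robot.inverse_kinematics(position, orientation): joint angles nearest the present ones, or None.
- robot.get_image(name): name is "side" or "top" or "wrist"; returns a dict with "img" (400x640x3 uint8, blue, green, red), "fovy" (degrees; the focal length in pixels is half the picture's height over the tangent of half this angle, whatever the lens; pixels are square), "cx", "cy" (the principal point, pixels), "eye" and "orientation" of the camera in the world. Camera axes: x right, y down, z forward; pixel columns grow to the right and rows downward; lengths in mm; the calibration is good to about 2 mm. A picture is of the moment at which its call begins. There is no depth.
A pose or a line that the arm cannot do raises robot.MotionError and nothing moves.
- robot.hand_in(): hands the job in, once; it reports no verdict.
Readings, each from a call of its own:
- robot.current_t(): time.
- robot.current_qpos(): joint angles.
- robot.current_joint_vel(): joint speeds.
- robot.current_joint_efforts(): joint torques, N m.
- robot.current_tcp_pos(): TCP position.
- robot.current_eef_rot(): TCP orientation.
- robot.current_contact_force(): force on the tool from outside, world axes, zero at the start.
- robot.current_ft_torque(): the same for the moment, N m.
- robot.current_gripper_width(): opening from 0.0 (shut) to 1.0 (fully open).
Only numpy, scipy, OpenCV 4.12 (cv2) and the standard library are available. Lean on these libraries where they do the work, as an engineer would, in place of code of your own. Each camera call takes 0.05 s, during which the arm holds its last target.

## Working session

There is one attempt and no reset: what is moved stays moved. The work goes in short steps, each a Python script; the robot and the scene stay as the last script left them, time stands still between calls to the robot, and variables do not carry over. Pictures are saved under pics/ and viewed, and the job is handed in when it is done.

```bash
ls; mkdir -p pics; python3 - <<'E'
from bench import robot
import cv2
for n in ["top","side","wrist"]:
    d=robot.get_image(n); cv2.imwrite(f"pics/{n}0.png",d["img"])
    print(n,d["fovy"],d["cx"],d["cy"],d["eye"],d["orientation"])
print(robot.current_t(),robot.current_eef_rot())
E
```

```text
pics
top 43.3347564270936 312.57421794172365 205.17219714156434 [ 467.93213835  101.77594045 1212.00447461] [-3.07900557 -0.00486026 -1.54431579]
side 57.51095485757743 319.9293172861623 198.66080652143447 [ 296.72520708 -573.50677998  510.72195441] [-2.07203587  0.00403196 -0.307025  ]
wrist 63.14465910323996 316.2059922053148 193.06642228758935 [170.10733798 527.42251241 383.62589067] [2.89522853e+00 1.60752254e-03 1.13715584e+00]
0.15 [-3.14021358e+00 -2.96183696e-04  2.70774388e+00]
```

View pics/top0.png

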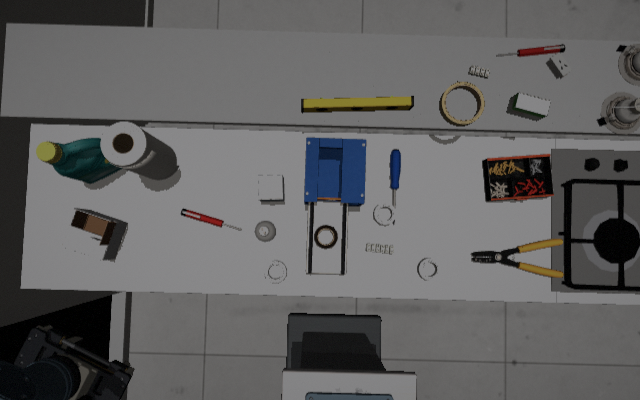

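View pics/side0.png

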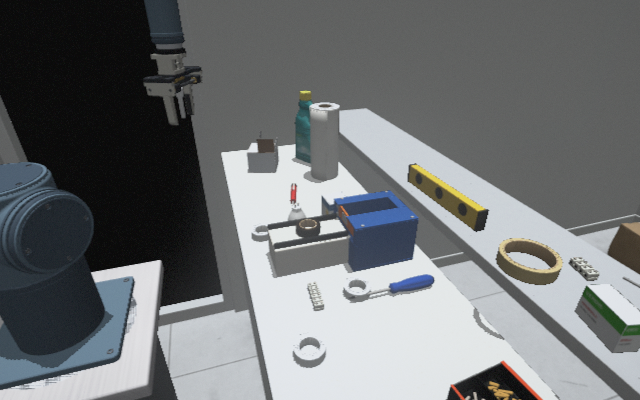

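View pics/wrist0.png

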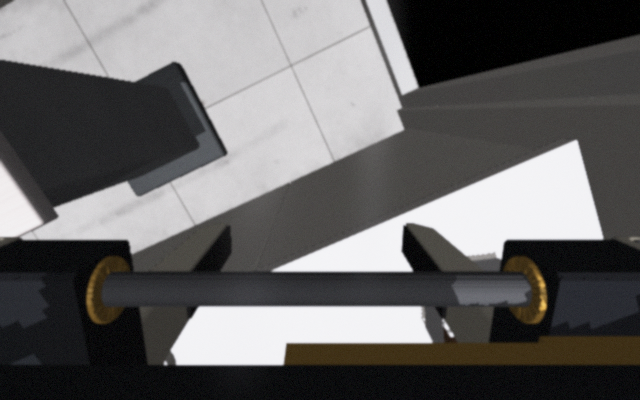

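The top view shows the blue box at (335,170) with the white sill and rails below it. Roll look-alikes in that view are the white rings at (383,215), (276,271) and (428,268), the tan ring at (462,103), and the black roll on the sill at (326,237). The description fits the black roll at (326,237), so I'll check it in a crop.

```bash
python3 - <<'E'
import cv2
a=cv2.imread("pics/top0.png")[130:285,250:430]; cv2.imwrite("pics/topcrop.png",cv2.resize(a,None,fx=3.8,fy=3.8,interpolation=cv2.INTER_CUBIC))
a=cv2.imread("pics/side0.png")[180:290,240:440]; cv2.imwrite("pics/sidecrop.png",cv2.resize(a,None,fx=4,fy=4,interpolation=cv2.INTER_CUBIC))
E
```

```text
(no output)
```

View pics/topcrop.png

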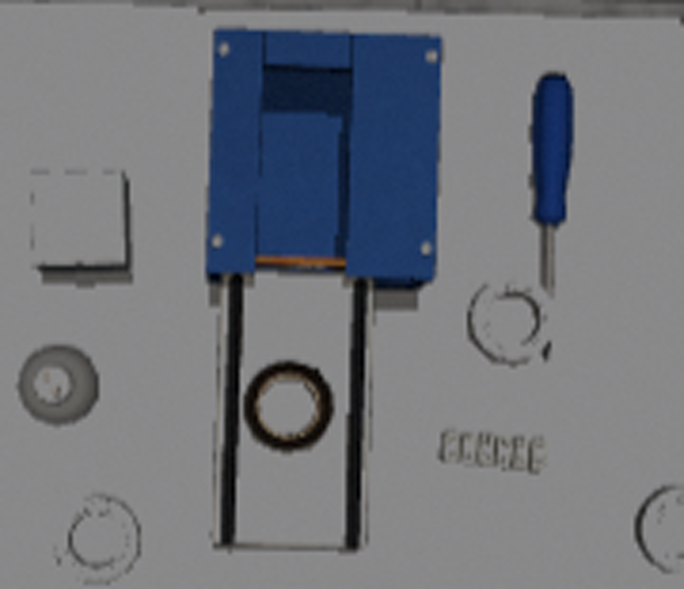

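View pics/sidecrop.png

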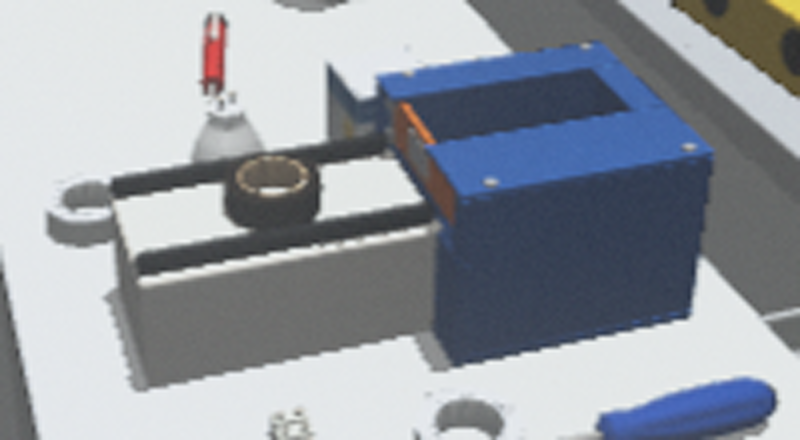

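The crop confirms it: a black ring lies between the rails on the sill, with the orange flap at the slot mouth. Next I'll measure.

```bash
cat > h.py <<'E'
import numpy as np, cv2
from scipy.spatial.transform import Rotation as R
def cam(d):
    f=200/np.tan(np.radians(d["fovy"]/2)); return f,R.from_euler('xyz',d["orientation"]).as_matrix(),np.array(d["eye"]),d["cx"],d["cy"]
def onplane(d,uv,z):
    f,M,e,cx,cy=cam(d); uv=np.atleast_2d(np.asarray(uv,float))
    r=np.c_[(uv[:,0]-cx)/f,(uv[:,1]-cy)/f,np.ones(len(uv))]@M.T
    return e+r*((z-e[2])/r[:,2])[:,None]
def proj(d,P):
    f,M,e,cx,cy=cam(d); q=(np.atleast_2d(P)-e)@M; return np.c_[q[:,0]/q[:,2]*f+cx,q[:,1]/q[:,2]*f+cy]
def boxT(o,yaw,P):
    P=np.atleast_2d(np.array(P,float)); c,s=np.cos(yaw),np.sin(yaw)
    return np.c_[o[0]+c*P[:,0]-s*P[:,1],o[1]+s*P[:,0]+c*P[:,1],P[:,2]]
E
python3 - <<'E'
from bench import robot
from h import *
d=robot.get_image("top"); im=d["img"].astype(int)
b,g,r=im[...,0],im[...,1],im[...,2]
roi=np.zeros(b.shape,bool); roi[132:215,295:375]=1
m=((b-r>40)&roi).astype(np.uint8); m=cv2.morphologyEx(m,cv2.MORPH_CLOSE,np.ones((3,3)))
c=max(cv2.findContours(m,0,1)[0],key=cv2.contourArea)
H=cv2.convexHull(c); print("hull",cv2.approxPolyDP(H,2,True)[:,0].tolist())
q=cv2.approxPolyDP(H,2,True)[:,0]; print(onplane(d,q,110).round(1))
# dark things on sill: rails and ring
roi[:]=0; roi[204:280,300:356]=1
dk=((im.max(2)<60)&roi).astype(np.uint8)
n,l,st,ce=cv2.connectedComponentsWithStats(dk)
for i in range(1,n):
    if st[i][4]<30: continue
    pts=np.argwhere(l==i)[:,::-1]
    print(st[i],ce[i])
    if st[i][3]>50:
        P=onplane(d,pts.astype(float),80)[:,:2]; v=cv2.fitLine(P.astype(np.float32),2,0,.01,.01).ravel(); s=np.sign(v[0]); print("rail",v,"yaw",np.arctan2(s*v[1],s*v[0]))
    else:
        c=cv2.findContours((l==i).astype(np.uint8),0,1)[0][0]; P=onplane(d,c[:,0].astype(float),87)[:,:2]
        (x,y),rr=cv2.minEnclosingCircle(P.astype(np.float32)); print("roll",x,y,rr,onplane(d,cv2.fitEllipse(c)[0],87))
# orange
o=((r-b>50)&(r>100)); o[:195]=0;o[210:]=0;o[:,:300]=0;o[:,360:]=0
pts=np.argwhere(o)[:,::-1]; print("orange",pts.min(0),pts.max(0),onplane(d,[pts.mean(0)],102))
E
```

```text
hull [[307, 138], [365, 140], [363, 203], [304, 200]]
[[685.6 114.5 110. ]
 [684.6 -13.9 110. ]
 [544.9 -12.3 110. ]
 [548.  117.4 110. ]]
[308 204   6  70 253] [310.49011858 238.18972332]
rail [ 9.99947965e-01 -1.02027925e-02  4.64781647e+02  1.00862457e+02] yaw -0.010202969
[341 204   6  71 256] [343.15625    239.66015625]
rail [ 9.99946237e-01 -1.03716925e-02  4.63428253e+02  2.74936066e+01] yaw -0.010371878
[314 225  24  24 191] [325.45549738 236.71204188]
roll 470.0028076171875 67.45355987548828 26.462955474853516 [[469.32264287  67.8714732   87.        ]]
orange [318 198] [340 199] [[553.7103847   59.82238173 102.        ]]
```

```bash
python3 - <<'E'
from bench import robot
from h import *
o=(550.4,63.4);yaw=-.0105
P=boxT(o,yaw,[[-6,-78,110],[-6,55,110],[137,-78,110],[137,55,110],[116,-26,110],[116,26,110],[-165,-46,68],[-165,46,68],[-165,33,80],[-165,-33,80],[0,-33,80],[-6,26,110],[-6,-26,110]])
t=np.linspace(0,2*np.pi,24); C=np.c_[470+27.5*np.cos(t),67.6+27.5*np.sin(t),0*t+87]
for n,(x0,y0,x1,y1),k in [("side",(240,180,440,290),4),("top",(250,130,430,285),3.8)]:
    d=robot.get_image(n); a=cv2.resize(d["img"][y0:y1,x0:x1],None,fx=k,fy=k,interpolation=cv2.INTER_CUBIC)
    for p,col in [(P,(0,255,0)),(C,(255,0,255))]:
        for u in proj(d,p): cv2.circle(a,tuple(int(round(v)) for v in (u+.5-[x0,y0])*k),3,col,-1)
    cv2.imwrite(f"pics/{n}chk.png",a)
print(robot.current_gripper_width())
for yw in [np.pi/2,-np.pi/2]:
  for pos in ([470,67,160],[470,67,75],[585,66,75]):
    print(yw,pos,robot.inverse_kinematics(pos,[np.pi,0,yw+yaw]))
E
```

```text
0.997421266952221
1.5707963267948966 [470, 67, 160] [-9.39584562e-02  1.74361745e-01  1.79599812e+00 -4.44089210e-16
  1.17123279e+00 -8.34584562e-02]
1.5707963267948966 [470, 67, 75] [-9.39584562e-02  2.79158565e-01  1.90236289e+00 -4.44089210e-16
  9.60071198e-01 -8.34584562e-02]
1.5707963267948966 [585, 66, 75] [-7.69914546e-02  4.55893001e-01  1.62259715e+00 -4.44089210e-16
  1.06310250e+00 -6.64914546e-02]
-1.5707963267948966 [470, 67, 160] [-9.39584562e-02  1.74361745e-01  1.79599812e+00 -4.44089210e-16
  1.17123279e+00  3.05813420e+00]
-1.5707963267948966 [470, 67, 75] [-9.39584562e-02  2.79158565e-01  1.90236289e+00 -4.44089210e-16
  9.60071198e-01  3.05813420e+00]
-1.5707963267948966 [585, 66, 75] [-7.69914546e-02  4.55893001e-01  1.62259715e+00 -4.44089210e-16
  1.06310250e+00  3.07510120e+00]
```

View pics/sidechk.png

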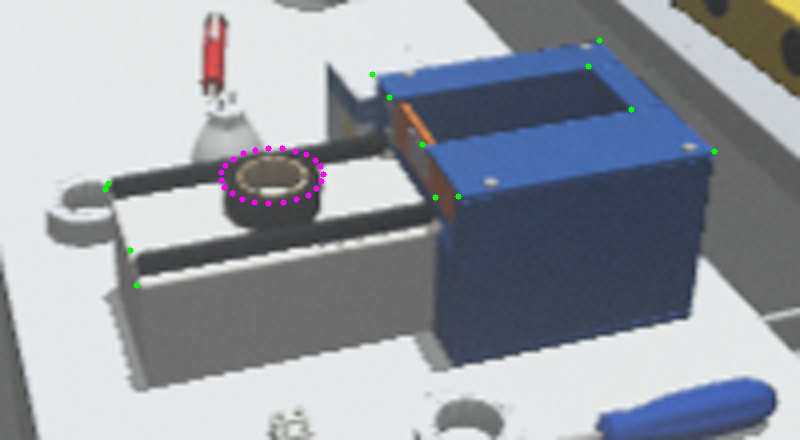

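View pics/topchk.png

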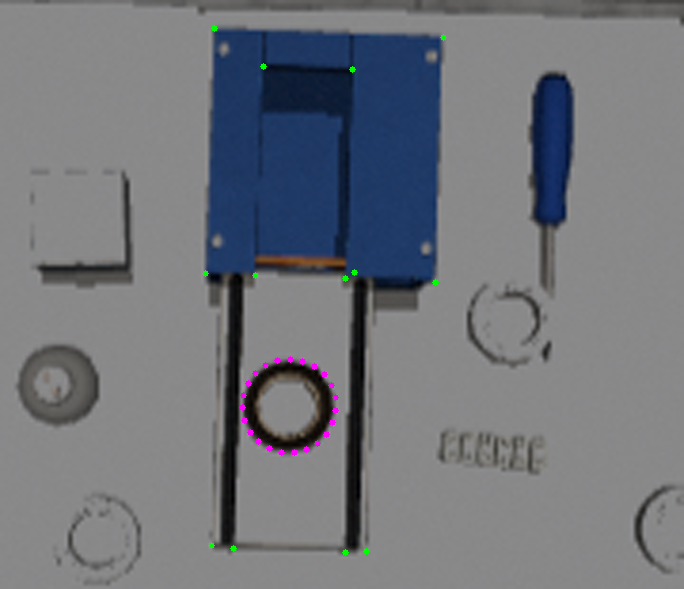

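The projected box model matches both views to about 2 mm (green points on the cover and sill corners, magenta on the roll at side crop (272,175)). Now I'll go astride the roll.

```bash
cat >> h.py <<'E'
O=(550.4,63.4);YAW=-.0105;ORI=[np.pi,0,np.pi/2+YAW]
def W(x,y,z): return boxT(O,YAW,[[x,y,z]])[0]
E
python3 - <<'E'
from bench import robot
from h import *
robot.move_ptp(W(-81,3,190),ORI)
robot.move_gripper(0.87)
print(robot.current_gripper_width(),robot.current_t())
print("stop",robot.move_linear(W(-81,3,110),speed=120,f_stop=4))
for n in ["side","top","wrist"]: cv2.imwrite(f"pics/{n}1.png",robot.get_image(n)["img"])
a=cv2.imread("pics/side1.png")[130:290,220:440]; cv2.imwrite("pics/side1c.png",cv2.resize(a,None,fx=3.6,fy=3.6,interpolation=cv2.INTER_CUBIC))
print(robot.current_tcp_pos(),robot.current_eef_rot(),robot.current_contact_force(),robot.current_t())
E
```

```text
0.8693729850443389 2.5667
stop False
[470.14262447  67.20438502 110.85986099] [3.13976475e+00 1.30991153e-04 1.56030524e+00] [-0.27759671  1.02890503  0.44108284] 3.5333
```

View pics/side1c.png

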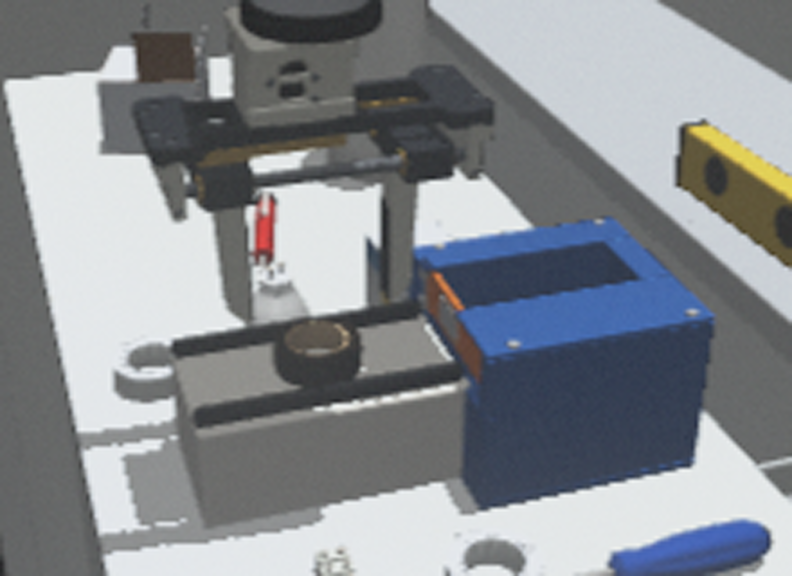

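View pics/wrist1.png

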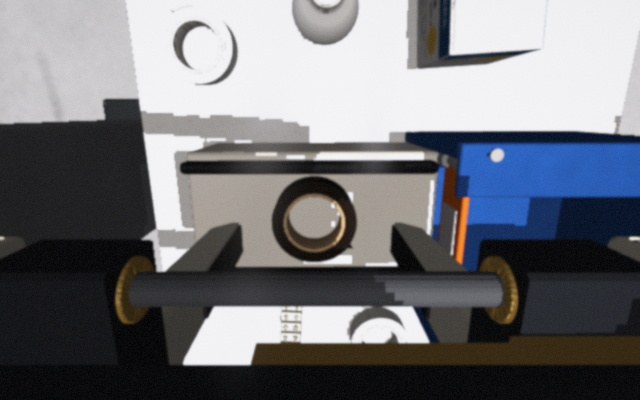

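The fingers are centred fore and aft about the roll (wrist: roll at 314, finger tips at about 232 and 398). Descending now.

```bash
python3 - <<'E'
from bench import robot
from h import *
print("stop",robot.move_linear(W(-81,3,75),speed=60,f_stop=4))
for n in ["side","wrist"]: cv2.imwrite(f"pics/{n}2.png",robot.get_image(n)["img"])
a=cv2.imread("pics/side2.png")[130:290,220:440]; cv2.imwrite("pics/side2c.png",cv2.resize(a,None,fx=3.6,fy=3.6,interpolation=cv2.INTER_CUBIC))
print(robot.current_tcp_pos(),robot.current_contact_force(),robot.current_t())
E
```

```text
stop False
[469.81171693  67.22090361  75.30287529] [ 0.32099239 -0.46366084 -0.31401774] 4.3667
```

View pics/side2c.png

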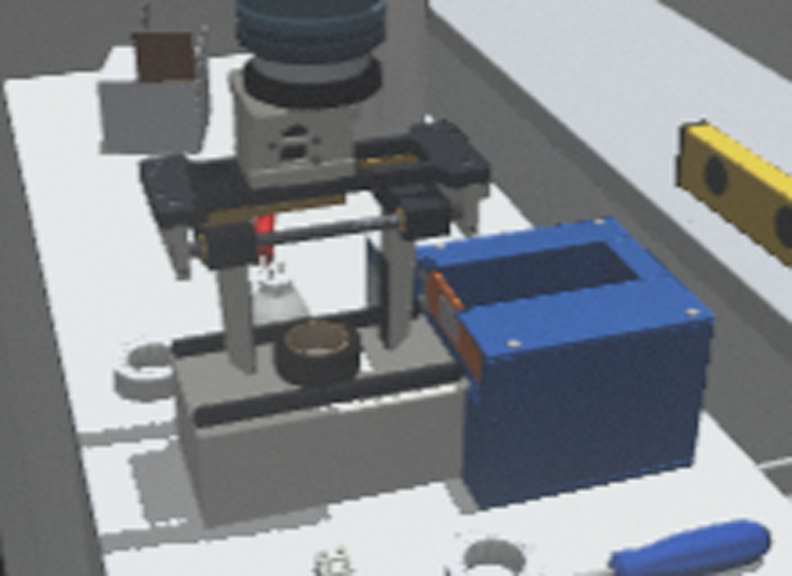

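View pics/wrist2.png

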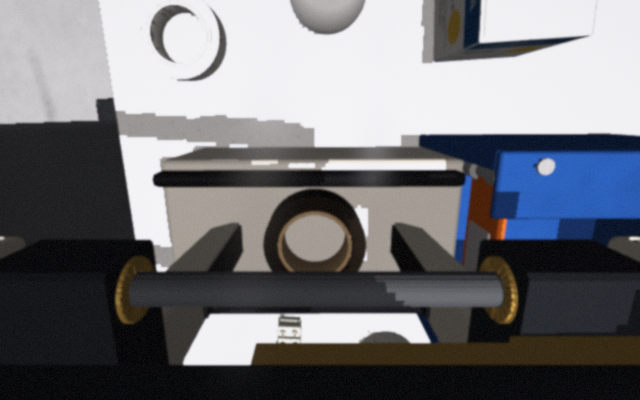

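The fingers stand in the lane astride the roll, clear on both sides (side crop: finger tips at (240,370) and (395,345), roll at (317,350)). I'll push until the flap is open and the roll is still outside.

```bash
python3 - <<'E'
from bench import robot
from h import *
print("stop",robot.move_linear(W(-5,3,75),speed=60,f_stop=10))
for n in ["side","top"]: cv2.imwrite(f"pics/{n}3.png",robot.get_image(n)["img"])
a=cv2.imread("pics/side3.png")[130:290,220:440]; cv2.imwrite("pics/side3c.png",cv2.resize(a,None,fx=3.6,fy=3.6,interpolation=cv2.INTER_CUBIC))
print(robot.current_tcp_pos(),robot.current_contact_force(),robot.current_t())
E
```

```text
stop False
[545.35164558  66.39015201  75.13814483] [-0.41573939 -1.01866646  0.12043795] 5.8833
```

View pics/side3c.png

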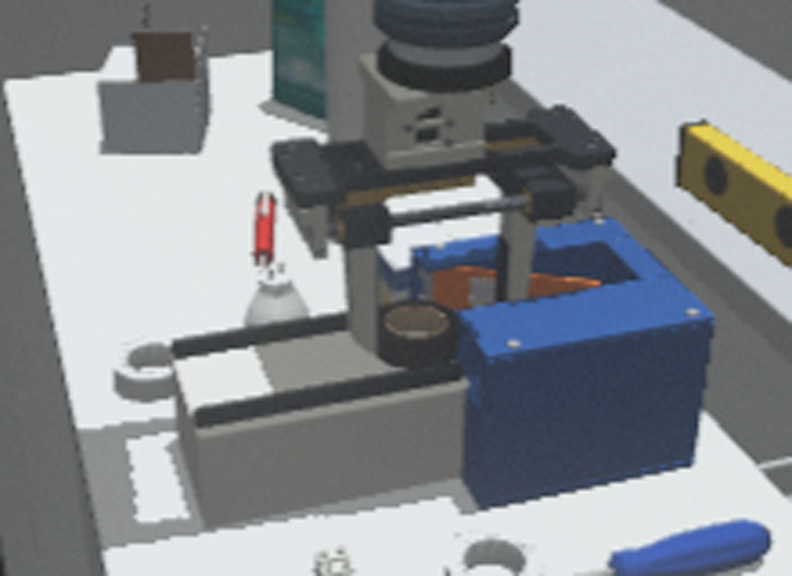

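The flap is wide open behind the front finger (orange edge from (432,275) to (598,285)). The roll at (418,330) is still on the sill, in front of the rear finger. Pushing on.

```bash
python3 - <<'E'
from bench import robot
from h import *
print("stop",robot.move_linear(W(26,3,75),speed=50,f_stop=10))
robot.sleep(0.4)
for n in ["side","top","wrist"]: cv2.imwrite(f"pics/{n}4.png",robot.get_image(n)["img"])
a=cv2.imread("pics/side4.png")[130:290,220:440]; cv2.imwrite("pics/side4c.png",cv2.resize(a,None,fx=3.6,fy=3.6,interpolation=cv2.INTER_CUBIC))
print(robot.current_tcp_pos(),robot.current_contact_force(),robot.current_t())
E
```

```text
stop False
[576.31938715  66.15672453  75.01181757] [-0.32559651 -0.07608127 -0.37042848] 7.2
```

View pics/side4c.png

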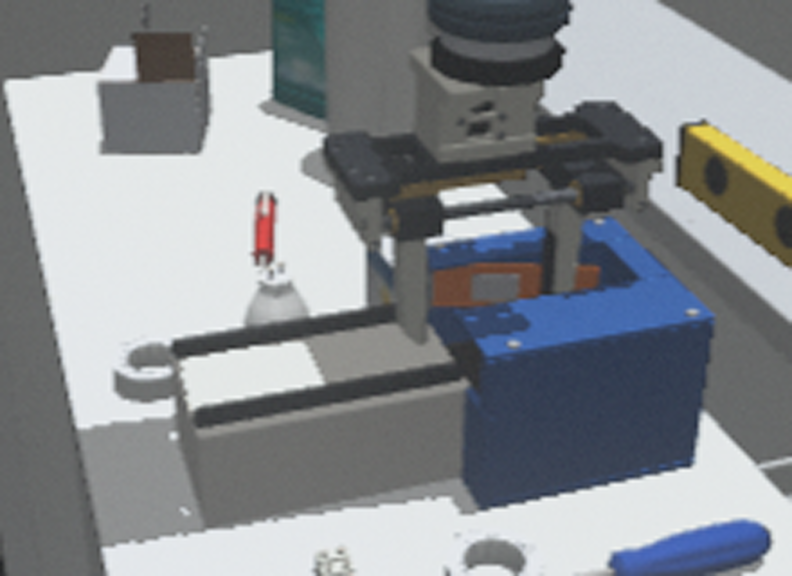

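View pics/wrist4.png

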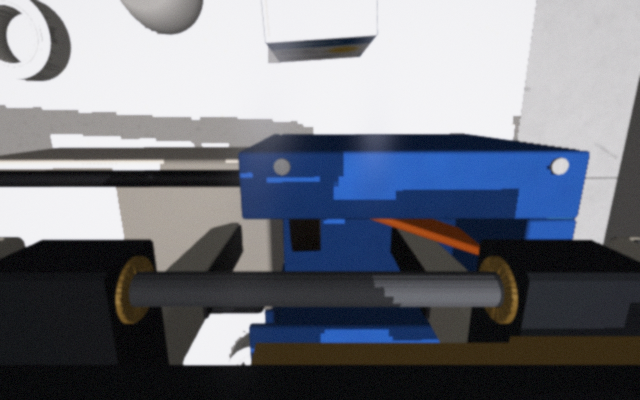

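The sill is empty now. A dark patch at (305,235) in the wrist view could be shadow or the roll, so I'll look closer before withdrawing.

```bash
python3 - <<'E'
import cv2,numpy as np
a=cv2.imread("pics/side4.png")[190:240,310:400]; cv2.imwrite("pics/s4z.png",cv2.resize(cv2.convertScaleAbs(a,alpha=1.8),None,fx=8,fy=8,interpolation=cv2.INTER_CUBIC))
a=cv2.imread("pics/wrist4.png")[200:280,230:420]; cv2.imwrite("pics/w4z.png",cv2.resize(cv2.convertScaleAbs(a,alpha=1.8),None,fx=4,fy=4,interpolation=cv2.INTER_CUBIC))
E
```

```text
(no output)
```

View pics/s4z.png

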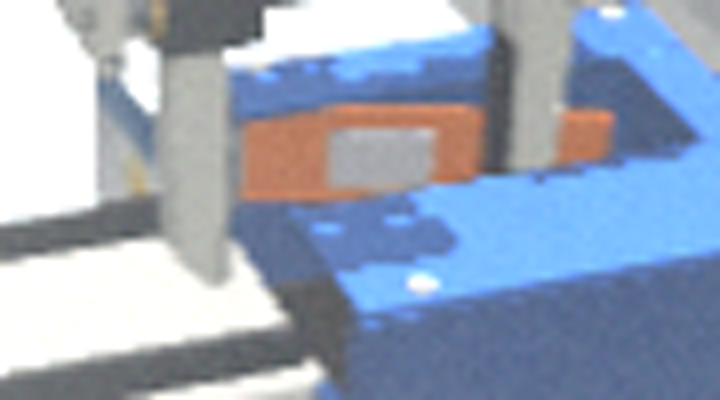

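View pics/w4z.png

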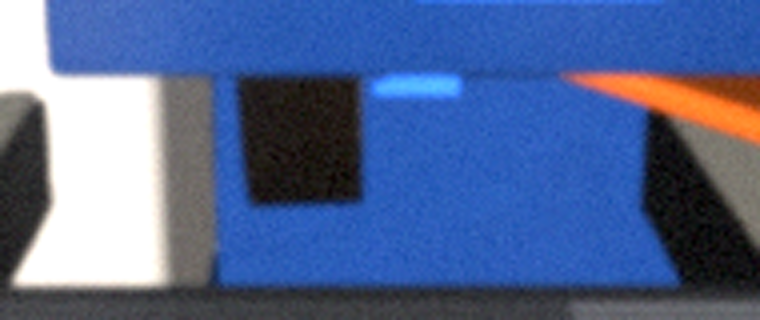

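```bash
python3 - <<'E'
from bench import robot
from h import *
d=robot.get_image("wrist")
for z in (20,61,68):
    P=onplane(d,[[290,219],[320,219],[320,250],[293,250]],z); q=P[:,:2]-O; print(z,(q@np.array([[np.cos(YAW),-np.sin(YAW)],[np.sin(YAW),np.cos(YAW)]])).round(0).tolist())
# retreat
print(robot.move_linear(W(-82,3,75),speed=70,f_stop=10),robot.current_contact_force())
robot.move_linear(W(-82,3,190),speed=150); robot.move_ptp(W(-150,3,260),ORI); robot.sleep(0.5)
for n in ["side","top","wrist"]: cv2.imwrite(f"pics/{n}5.png",robot.get_image(n)["img"])
a=cv2.imread("pics/side5.png")[130:290,220:440]; cv2.imwrite("pics/side5c.png",cv2.resize(a,None,fx=3.6,fy=3.6,interpolation=cv2.INTER_CUBIC))
a=cv2.imread("pics/top5.png")[130:285,250:430]; cv2.imwrite("pics/top5c.png",cv2.resize(cv2.convertScaleAbs(a,alpha=1.7),None,fx=3.8,fy=3.8,interpolation=cv2.INTER_CUBIC))
print(robot.current_tcp_pos(),robot.current_contact_force(),robot.current_t())
E
```

```text
20 [[7.0, -4.0], [29.0, -4.0], [29.0, -28.0], [9.0, -28.0]]
61 [[11.0, 10.0], [28.0, 10.0], [28.0, -10.0], [12.0, -10.0]]
68 [[11.0, 12.0], [28.0, 12.0], [28.0, -7.0], [13.0, -7.0]]
False [-0.41924142  1.2159197   0.36625942]
[400.49044714  67.98162414 259.93055559] [-0.27751488 -0.09217051  0.56712134] 10.9833
```

View pics/side5c.png

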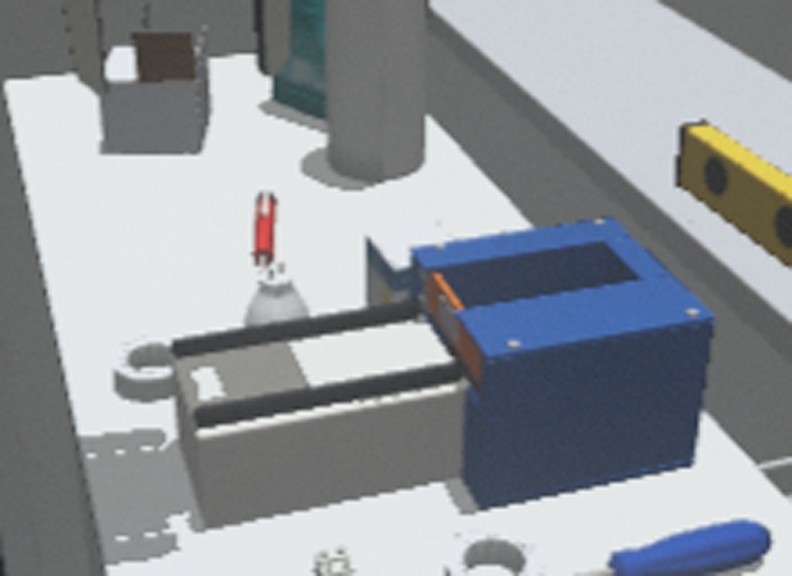

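View pics/top5c.png

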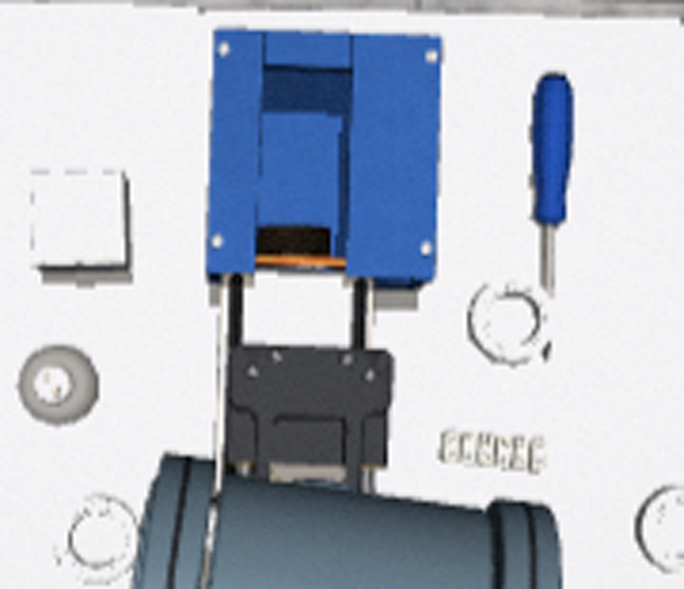

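View pics/wrist5.png

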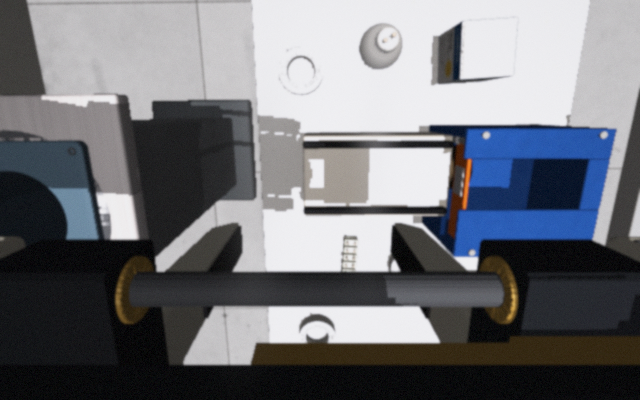

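The flap is back in its shut position. The roll stands on edge in the bin behind it (top crop (293,240)). I'll check that it's at rest, then hand in.

```bash
python3 - <<'E'
from bench import robot
from h import *
a=robot.get_image("top"); robot.sleep(1.0); b=robot.get_image("top")
def bx(d):
    m=(d["img"].max(2)<35); m[:180]=0;m[202:]=0;m[:,:310]=0;m[:,345:]=0
    p=np.argwhere(m)[:,::-1]; return p.min(0),p.max(0),p.mean(0),p
A=bx(a);B=bx(b);print(A[:3],B[:3],len(A[3]),len(B[3]))
im=b["img"].astype(int)
o=((im[...,2]-im[...,0]>50)&(im[...,2]>100)); o[:180]=0;o[210:]=0;o[:,:300]=0;o[:,360:]=0
p=np.argwhere(o)[:,::-1]; print("orange",p.min(0),p.max(0),onplane(b,[p.mean(0)],102))
for z in (33,61):
  print((onplane(b,[A[0],A[1]],z)[:,:2]-O).round(1).tolist())
print(robot.current_t(), robot.current_contact_force())
if np.abs(A[2]-B[2]).max()<.5: robot.hand_in(); print("handed in")
E
```

```text
(array([318, 190]), array([340, 200]), array([327.33576642, 193.20437956])) (array([318, 190]), array([340, 200]), array([327.33576642, 193.20437956])) 137 137
orange [318 198] [340 199] [[553.70412557  59.44803806 102.        ]]
[[27.6, 22.8], [5.4, -29.5]]
[[25.0, 23.2], [3.4, -27.9]]
12.0833 [ 0.40982174 -0.05019082  0.26178994]
the job is handed in; nothing more can be done
handed in
```

I posted the black roll into the scrap box and handed the job in. The last measurements came at 12.1 s on the robot's clock, out of the 35 s allowed. `robot.hand_in()` gave no verdict.

**What I did:** I set the gripper open to about 81 mm and lowered it into the lane astride the roll. The front finger pushed the flap open while the roll was still outside. The rear finger then pushed the roll over the sill edge with the flap still held, and it dropped. I backed straight out along the lane so the flap closed by itself, then lifted the arm clear.

**Last checks:**
- **Flap:** its orange edge is in exactly the same pixels as at the start, so it is shut.
- **Roll:** it stands on edge in the bin just behind the flap, not flat, at about x 5–28 mm in the box frame. Its centre should be about 33 mm above the counter; I inferred that from its size and stance. It showed no movement between two pictures 1 s apart.
- **Forces and other things:** the moves I ran with a force stop (4–10 N) never tripped it. I compared the bulb, carton, terminals and driver with the start pictures by eye and the tester only in the side view. All looked unmoved.

No check failed or disagreed.

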